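# Make up a vial case to five

### The arm

A 6-joint arm with a two-finger parallel gripper is mounted at the origin on a cart in front of the work surface, level with it; the furniture and walls round the work are solid. World frame = base frame: x ahead of the robot, y to its left, z up, the work surface at z = 0. Lengths are in mm, angles in rad, forces in N, time in s.
With the tool pointing down it reaches from about 350 to 875 mm from the base axis. Payload 4.2 kg.
Tool frame: the origin (TCP) lies between the finger pads; the fingertips stand 17 mm ahead of it and the grasp point (between the pads) lies 2 mm behind it; z points along the fingers, y is the line along which they close (so a half turn about z gives the same grasp; the last joint's range is limited). The gripper opens to 85 mm and grips with 20 to 120 N. Pads are 22 mm wide; open, the fingers measure 114 mm over their backs; the gripper's body (76 mm by 85 mm) begins 54 mm behind the grasp point. The pads swing forward as they close: fully open they stand 13 mm farther back than shut.
Start: joints at [1.545, 0.385, 0.008, 0, -1.194, -0.259], TCP at [175.571, 599.812, 248.312] pointing down, gripper open.
Joint ranges: [-3.14, 3.14], [-1.21, 2.06], [-1.07, 1.41], [-3.16, 2.05], [-2.99, -0.16], [-3.1, 3.1]. Speed limits (rad/s): [2.79, 2.79, 3.14, 3.14, 3.14, 3.14].

### API

Orientations are given as a unit quaternion [x, y, z, w].
In Python, from bench import arm, optics gives the robot as it stands (arm), with the cameras (optics).
- The arm moves only by the shell command python3 jog.py 'ROWS' [OPENING]. ROWS is rows parted by semicolons, their numbers by spaces, 1 to 10 of them, each of 6 numbers: dx, dy, dz in mm, then a rotation vector rx, ry, rz in rad; each row is the pose to reach, as a shift and turn from the pose commanded when the command began, along the tool's axes at that moment; what a row does not reach only later rows make up. A row lasts 1/10 s, in which the tool goes at most 50 mm and 0.15 rad, less where a joint would pass 70% of its speed; a pose out of reach is approached as far as the arm can. OPENING is the finger opening in mm, set as the command begins (- or left out keeps the last). The fingers move at their own pace and stop on an object; the grip force is fixed at half the most. Time passes only in rows, so rows that do not move let the fingers close. It prints the time, the measured TCP pose, the force, the opening and the grip force at its end.
- arm.read_state(): the state, without advancing time (a new reading comes with each control period).
- optics.get_image(name): name is "scene" or "top"; returns the picture (420x560x3 uint8, blue, green, red); there is no depth.
- optics.get_calibration(name): a dict with "K" (3x3 intrinsics, pixels), "D" ([k1, k2, p1, p2, k3] as OpenCV has them; the pictures are not rectified), "rvec" (rotation vector, rad) and "tvec" (3), from world to camera coordinates, as OpenCV has them. Camera axes: x right, y down, z forward; pixel columns grow to the right and rows downward; lengths in mm; the calibration is good to about 2 mm. A picture is of the moment at which its call begins. get_calibration takes no time and is no camera call.
- arm.job_done(): hands the job in; it is judged then, once.
The state is a dict: "clock": time; "joints": joint angles; "joint_vel": joint speeds; "joint_efforts": joint torques, N m; "position": TCP position; "ee_rot": TCP orientation; "contact_force": force on the tool from outside, world axes, zero at the start; "wrist_torque": the same for the moment, N m; "gripper_width": finger opening in mm; "grasp_force": force on a finger pad.
Only numpy, scipy, OpenCV 4.12 (cv2) and the standard library are available. Lean on these libraries where they do the work, as an engineer would, in place of code of your own. Each camera call takes 0.05 s, during which the arm holds its last target. There are 200 camera calls.

### The job

Make up the closed vial case for dispatch: press its front latch and let the lid spring up freely, then top the case up from the stock in the metal tray so that exactly five vials stand upright in its channels. Set each vial down rather than dropping it, and leave the other vials standing in the tray and everything else where it is. Then close the lid until the latch snaps and holds it shut.

Things in the scene. Friction and masses are not known exactly. Their poses are not given: they have to be found in the camera images.
- case: flat carrying case for vials, fixed to the bench: dark grey base 100 mm deep (x) by 176 mm wide (y), rim 30 mm high, walls and floor 4 mm thick, under a mid-grey lid 44 mm deep (74 mm high shut). Origin: centre of its underside, on the bench. -x is the front with the latch, facing roughly to the robot; +x the back with the hinge; z up.
- front_channel (a point): middle of the floor of the front one of the case's two channels, 20 mm in front of the case's centre and 4 mm above the bench. It is 28 mm wide (x) and runs 84 mm to either side along the case's y, between foam strips whose tops are 20 mm above the bench. A vial stands in it at any y (keep its centre within 72 mm of the middle), its top then 5 mm under the shut lid's roof.
- rear_channel (a point): middle of the floor of the rear channel, like the front one, 20 mm behind the case's centre and 40 mm from the front channel's middle line.
- case_lid (a joint): lid angle, rad: 0 shut, 2.0 open against its stop, leaning back 25 degrees past upright. Hinge line along the case's y at x = +50, z = 30 mm of the case. A spring opens it in under a second and holds it open (1 to 3 N at its edge pushes it back). To close it push its outside from behind, then press down near the front edge of its roof: about 9 N snaps the latch.
- lid_edge (a point): point on the outside of the lid's roof, in the middle of its width, 8 mm from its front edge. Lid shut: at x = -42, z = 74 mm of the case. Fully open: on the lid's back, near its upper rear corner, about x = +128, z = 95 mm. Moves with the lid.
- latch (a joint): angle of the rocker latch at the middle of the case's front, rad: 0 at rest, its hook over the lid's striker bar; grows as its paddle is pressed down, stop at 0.40. From about 0.20 the lid is free. It springs back by itself; its hook gives way and snaps over the bar when the lid is pressed shut.
- latch_pad (a point): middle of the top of the latch's paddle, a dark steel plate 30 mm (x) by 32 mm (y) standing out from the case's front, 85 mm in front of the case's centre, 30 mm above the bench. Press it straight down about 7 mm, with 4 to 6 N. The lid's striker bar ends 27 mm behind this point, the lid's front wall lies 35 mm behind it.
- tray: shallow steel tray with the stock of vials, fixed to the bench: 104 mm (x) by 146 mm (y), walls 3 mm thick and 14 mm high, floor 3 mm thick; origin: centre of its underside, z up. Five vials and a cork stand in it in two rows of three, about 44 mm apart; which place holds the cork changes.
- vial_a: capped round glass specimen vial, 22 mm across the body (which is 51 mm high, cap above it 20.6 mm across), 62 mm high in all, about 20 g; origin at the centre of its underside, z up through the cap. At first in the stock tray (origin 3 mm above the bench).
- vial_b: capped round glass specimen vial, 22 mm across the body (which is 51 mm high, cap above it 20.6 mm across), 62 mm high in all, about 20 g; origin at the centre of its underside, z up through the cap. At first in the stock tray (origin 3 mm above the bench).
- vial_c: capped round glass specimen vial, 22 mm across the body (which is 51 mm high, cap above it 20.6 mm across), 62 mm high in all, about 20 g; origin at the centre of its underside, z up through the cap. At first in the stock tray (origin 3 mm above the bench).
- vial_d: capped round glass specimen vial, 22 mm across the body (which is 51 mm high, cap above it 20.6 mm across), 62 mm high in all, about 20 g; origin at the centre of its underside, z up through the cap. At first in the stock tray (origin 3 mm above the bench).
- vial_e: capped round glass specimen vial, 22 mm across the body (which is 51 mm high, cap above it 20.6 mm across), 62 mm high in all, about 20 g; origin at the centre of its underside, z up through the cap. At first in the stock tray (origin 3 mm above the bench).
- vial_f: capped round glass specimen vial, 22 mm across the body (which is 51 mm high, cap above it 20.6 mm across), 62 mm high in all, about 20 g; origin at the centre of its underside, z up through the cap. At first inside the shut case, in the front channel (x = -20 mm of the case); stays in the case.
- vial_g: capped round glass specimen vial, 22 mm across the body (which is 51 mm high, cap above it 20.6 mm across), 62 mm high in all, about 20 g; origin at the centre of its underside, z up through the cap. At first inside the shut case, in the rear channel (x = +20 mm of the case); stays in the case.
- pinned_cork: tapered cork, 27 mm across and 24 mm high, standing among the vials in the tray; not a vial, stays there. Origin at the centre of its underside.
- dropper_bottle: amber dropper bottle, 34 mm across and 102 mm high, standing behind the gap between case and tray; stays. Origin at the centre of its underside.
- eyepiece_cap: flat black round cap, 45 mm across, 14 mm high, lying on the bench in front of the work; stays. Origin at the centre of its underside.
- forceps: thin steel forceps, 117 mm long (along y), 13 mm wide, 10 mm high, lying on the bench near its front edge; stay. Origin at the middle of the underside.

How it is judged:
By the outcome, as a careful person would: the job done as asked, in the order asked, and still so for the second after the job is handed in, with the robot touching nothing.
It also fails if it takes over 72 s, if anything falls off the work surface, if the arm or the gripper's body presses on something with over 40 N, if the wrist force passes 120 N, or if a joint passes its speed limit or range.

## Working session

There is one attempt and no reset: what is moved stays moved. The work goes in short steps, Python scripts to look and compute and a shell command to move; the robot and the scene stay as the last step left them, time stands still between calls to the robot, and variables do not carry over. Pictures are saved under pics/ and viewed, at most 10 in all, crops included, and the job is handed in when it is done.

```bash
ls; mkdir -p pics
python3 - <<'E'
from bench import arm, optics
import cv2
for n in("scene","top"):
    im=optics.get_image(n); cv2.imwrite(f"pics/{n}0.png",im)
    c=optics.get_calibration(n); print(n,c)
print(arm.read_state())
E
```

```text
bench.py
jog.py
pics
scene {'K': array([[527.42182162,   0.        , 277.24854059],
       [  0.        , 527.42182162, 220.2155853 ],
       [  0.        ,   0.        ,   1.        ]]), 'D': array([0.05893995, 0.        , 0.        , 0.        , 0.        ]), 'rvec': array([ 1.74107922, -1.26889581,  0.76810553]), 'tvec': array([-133.95262679,  290.8239183 ,  663.69978087])}
top {'K': array([[474.8554048 ,   0.        , 278.34016791],
       [  0.        , 474.8554048 , 214.19127452],
       [  0.        ,   0.        ,   1.        ]]), 'D': array([0.01581225, 0.        , 0.        , 0.        , 0.        ]), 'rvec': array([ 2.16154965, -2.16485073,  0.13241098]), 'tvec': array([ -4.15979853, 532.14415257, 954.17350318])}
{'clock': 0.1, 'joints': array([ 1.54459524e+00,  3.85510540e-01,  6.79821790e-03, -4.54335113e-04,
       -1.19401902e+00, -2.58613966e-01]), 'joint_vel': array([ 0.00014153, -0.00257951,  0.00170007,  0.00157948, -0.0020479 ,
       -0.00123072]), 'joint_efforts': array([-5.86638162e-04, -3.93317771e+01,  1.88931727e+01,  4.19799864e+00,
       -2.56592517e-03,  6.42029661e-06]), 'position': array([175.44401572, 599.37193346, 247.32341886]), 'ee_rot': array([ 9.89864793e-01, -1.42009547e-01, -9.75500231e-05,  9.85465349e-04]), 'contact_force': array([-0.56437426,  0.04776531, -0.08602142]), 'wrist_torque': array([ 0.00686245, -0.03678669, -0.00035337]), 'grasp_force': 0.0, 'gripper_width': 85.30555061015558}
```

View pics/scene0.png

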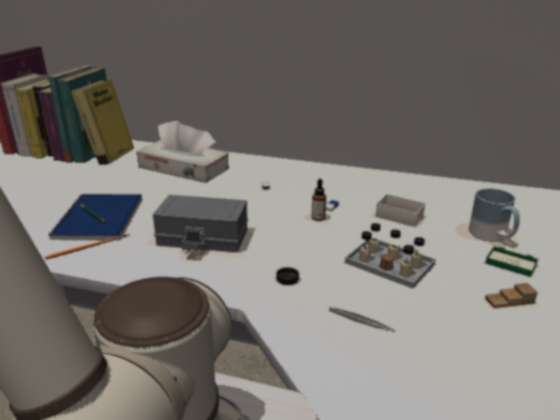

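View pics/top0.png

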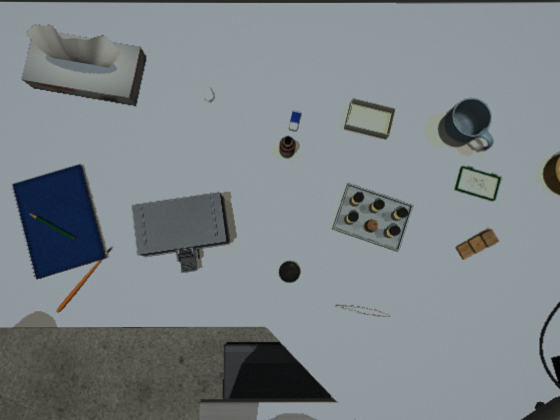

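Scene: the case is at about (202,222) with its latch at (194,240), and the tray is at (390,260). Top: the case is at (183,223), the latch (189,260), and the tray (372,217) with five dark caps and the brown cork (371,226). The bottle is at (288,147) and the eyepiece cap at (289,271).

```bash
cat > h.py <<'E'
from bench import arm, optics
import cv2, numpy as np
from scipy.spatial.transform import Rotation as R
C={n:optics.get_calibration(n) for n in("scene","top")}
def ray(n,p):
    c=C[n]; u=cv2.undistortPoints(np.array([[p]],float),c["K"],c["D"])[0,0]
    M=cv2.Rodrigues(c["rvec"])[0]; return -M.T@c["tvec"], M.T@np.r_[u,1]
def onz(n,p,z):
    o,d=ray(n,p); return o+d*(z-o[2])/d[2]
def tri(ps,pt):
    (o1,d1),(o2,d2)=ray("scene",ps),ray("top",pt)
    s=np.linalg.lstsq(np.c_[d1,-d2],o2-o1,rcond=None)[0]
    a,b=o1+s[0]*d1,o2+s[1]*d2; return (a+b)/2,np.linalg.norm(a-b)
def proj(n,P):
    c=C[n]; return cv2.projectPoints(np.array(P,float).reshape(-1,1,3),c["rvec"],c["tvec"],c["K"],c["D"])[0][:,0]
def grab(n):
    return optics.get_image(n)
def totool(target,R_target=None):
    s=arm.read_state(); Rt=R.from_quat(s["ee_rot"])
    return Rt.inv().apply(np.array(target)-s["position"])
E
python3 - <<'E'
from h import *
np.set_printoptions(precision=1,suppress=True)
for n in C: print(n,"cam",ray(n,(280,210))[0],"base px",proj(n,[[0,0,0],[100,0,0],[0,100,0],[175,600,247]]))
t=cv2.imread("pics/top0.png"); s=cv2.imread("pics/scene0.png")
for p in [(183,223),(189,260),(372,217),(288,147),(289,271)]: print(p,onz("top",p,0))
a=cv2.resize(t[180:285,120:245],None,fx=3.2,fy=3.2,interpolation=2); b=cv2.resize(t[170:265,320:425],None,fx=3.2,fy=3.2,interpolation=2)
c=cv2.resize(s[185:265,140:265],None,fx=3.2,fy=3.2,interpolation=2); d=cv2.resize(s[215:290,335:440],None,fx=3.2,fy=3.2,interpolation=2)
o=np.zeros((600,760,3),np.uint8)
o[:336,:400]=a;o[:304,410:746]=b;o[340:596,:400]=c;o[340:580,410:746]=d
cv2.imwrite("pics/z0.png",cv2.convertScaleAbs(o,alpha=1.6))
E
```

```text
scene cam [-388.3 -261.1  569.3] base px [[ 169.3  454.5]
 [ 203.6  395.1]
 [  99.3  434.6]
 [-139.   160.5]]
top cam [ 416.7   -0.1 1009.9] base px [[ 276.3  480.3]
 [ 276.2  427.7]
 [ 226.2  480.6]
 [-121.6  433.1]]
(183, 223) [517.2 198.3   0. ]
(189, 260) [438.5 183.9   0. ]
(372, 217) [ 529.5 -205.6    0. ]
(288, 147) [683.1 -26.4   0. ]
(289, 271) [415.  -27.4   0. ]
```

View pics/z0.png

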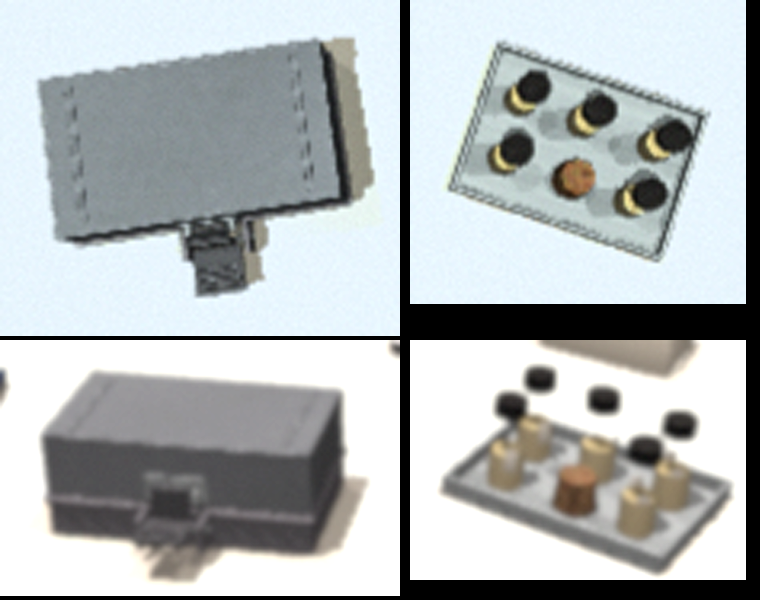

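The crops show the lid roof corners clearly in both views, the paddle at top px ≈(189,264), the five black caps and the cork (third position of the front row is a vial, middle front is the cork).

```bash
cat >> h.py <<'E'
def blobs(m,lo,hi):
    n,l,st,ce=cv2.connectedComponentsWithStats(m.astype(np.uint8)); return [(*ce[i],st[i,4]) for i in range(1,n) if lo<=st[i,4]<=hi]
def caps(n,img,box,thr=50,lo=15,hi=150):
    x0,y0,x1,y1=box; g=img[y0:y1,x0:x1].max(2)
    return [(x+x0,y+y0,a) for x,y,a in blobs(g<thr,lo,hi)]
E
python3 - <<'E'
from h import *
np.set_printoptions(precision=1,suppress=True)
t=cv2.imread("pics/top0.png"); s=cv2.imread("pics/scene0.png")
T=caps("top",t,(325,175,420,260),40,20,200); S=caps("scene",s,(335,215,440,290),32,8,150)
print("T",np.array(T));print("S",np.array(S))
for p in T:
    r=[(tri(q[:2],p[:2]),q) for q in S]
    for (P,e),q in r:
        if e<8 and 35<P[2]<90: print(np.array(p[:2]),np.array(q[:2]),P,round(e,1))
# lid corners
tt=np.array([(38,80),(320,40),(345,198),(62,240)])/3.2+[120,180]-.35
ss=np.array([(95,32),(342,52),(308,118),(42,97)])/3.2+[140,185]-.35
L=[]
for a,b in zip(ss,tt):
    P,e=tri(a,b); L.append(P); print("corner",P,e,onz("top",b,74))
Q=np.array([onz("top",b,74) for b in tt]); print("lid centre",Q.mean(0), [np.linalg.norm(Q[i]-Q[i-1]) for i in range(4)])
ax=(Q[0]+Q[1]-Q[2]-Q[3])[:2]; ay=(Q[0]+Q[3]-Q[1]-Q[2])[:2]
print("yaw",np.arctan2(ax[1],ax[0]),np.arctan2(-ay[0],ay[1]))
pt=np.array([(195,250),(242,245),(247,290),(198,295)])/3.2+[120,180]-.35
print("paddle",[onz("top",b,30) for b in pt])
E
```

```text
T [[358.1 197.   70. ]
 [378.5 204.1  75. ]
 [402.1 212.2  82. ]
 [352.7 216.2  75. ]
 [366.8 226.8  26. ]
 [394.4 230.   76. ]]
S [[375.1 227.4  25. ]
 [395.  234.2  26. ]
 [366.1 236.2  30. ]
 [419.  242.2  26. ]
 [407.9 250.4  36. ]]
[358.1 197. ] [375.1 227.4] [ 564.5 -167.7   55.3] 1.0
[378.5 204.1] [395.  234.2] [ 550.  -208.9   54.6] 1.1
[402.1 212.2] [419.  242.2] [ 533.2 -256.2   54.4] 0.9
[352.7 216.2] [366.1 236.2] [ 525.4 -156.1   54. ] 0.9
[394.4 230. ] [407.9 250.4] [ 497.  -239.3   53.7] 0.2
corner [547.8 286.2  69.1] 3.483331967487361 [546.5 286.4  74. ]
corner [572.5 112.4  68.7] 0.9387285925003819 [571.5 112.2  74. ]
corner [473.   96.4  71.3] 1.1859200021851952 [473.   95.6  74. ]
corner [447.9 269.1  70.4] 0.6410271774454472 [447.6 268.4  74. ]
lid centre [509.7 190.6  74. ] [np.float64(100.53241850940601), np.float64(176.00327715430592), np.float64(99.88009085700844), np.float64(174.64677447407982)]
yaw 0.17388652704645066 0.14414761678463345
paddle [array([442.5, 195.8,  30. ]), array([445.6, 165.8,  30. ]), array([416.9, 162. ,  30. ]), array([413.8, 193.2,  30. ])]
```

```bash
cat >> h.py <<'E'
CASE=np.array([509.7,190.6]); YAW=0.151
def case(x,y,z,c=CASE,yaw=YAW):
    return np.r_[c+R.from_euler("z",yaw).as_matrix()[:2,:2]@[x,y],z]
def go(target,yaw=None):
    """tool-axes shift and rz to reach target (pointing down)"""
    s=arm.read_state(); Rt=R.from_quat(s["ee_rot"]); m=Rt.as_matrix()
    y=np.arctan2(m[1,0],m[0,0]); d=m.T@(np.array(target)-s["position"])
    rot=0
    if yaw is not None:
        dy=(yaw-y+np.pi/2)%np.pi-np.pi/2; rot=-dy
    print("t",round(s["clock"],2),"pos",s["position"].round(1),"yaw",round(y,3),"SHIFT",d.round(1),"rz",round(rot,3),"F",s["contact_force"].round(1),"w",round(s["gripper_width"],1),"tilt",(m[2,:2]*1000).round(1))
    return d
E
python3 -c "
from h import *
go(case(-87,0,90),YAW); print(case(-87,0,90))"
```

```text
t 0.1 pos [175.4 599.4 247.3] yaw -0.285 SHIFT [356.8 334.7 158. ] rz -0.436 F [-0.6  0.  -0.1] w 85.3 tilt [0.1 2. ]
[423.68996035 177.51286591  90.        ]
```

```bash
python3 jog.py '36 34 5 0 0 -0.05;72 67 10 0 0 -0.1;108 101 20 0 0 -0.15;144 134 30 0 0 -0.2;180 168 45 0 0 -0.25;216 201 60 0 0 -0.3;252 235 80 0 0 -0.35;288 268 105 0 0 -0.4;324 302 130 0 0 -0.436;357 335 158 0 0 -0.436' 0; python3 -c "
from h import *
go(case(-87,0,50),YAW)"
```

```text
clock: 1.1
position: [415.9, 192.6, 100.5]
ee_rot: [0.997, 0.076, 0.001, -0.0]
contact_force: [1.0, 0.5, -0.6]
gripper_width: 0.1
grasp_force: 0.0
t 1.1 pos [415.9 192.6 100.5] yaw 0.152 SHIFT [ 5.4 16.1 50.5] rz 0.001 F [ 1.   0.5 -0.6] w 0.1 tilt [ 1.2 -0.7]
```

Still settling (lag); wait two rows, then correct.

```bash
python3 jog.py '0 0 0 0 0 0;0 0 0 0 0 0' ; python3 -c "
from h import *
go(case(-87,0,50),YAW)"
```

```text
clock: 1.3
position: [415.2, 192.9, 100.2]
ee_rot: [0.997, 0.074, -0.001, 0.001]
contact_force: [0.1, 0.6, 0.5]
gripper_width: 0.1
grasp_force: 0.0
t 1.3 pos [415.2 192.9 100.2] yaw 0.149 SHIFT [ 6.1 16.4 50.3] rz -0.002 F [0.1 0.6 0.5] w 0.1 tilt [-1.5  1.2]
```

```bash
python3 jog.py '3 8 20 0 0 0;6 16.4 40 0 0 0;6 16.4 46 0 0 0;6 16.4 46 0 0 0'; python3 -c "
from h import *
go(case(-87,0,40),YAW)"; python3 jog.py '0 0 3 0 0 0;0 0 6 0 0 0;0 0 9 0 0 0;0 0 11 0 0 0;0 0 13 0 0 0;0 0 13 0 0 0'
```

```text
clock: 1.7
position: [423.2, 179.7, 54.9]
ee_rot: [0.997, 0.076, -0.0, 0.0]
contact_force: [0.7, 0.2, -0.7]
gripper_width: 0.2
grasp_force: 0.0
t 1.7 pos [423.2 179.7  54.9] yaw 0.153 SHIFT [ 0.1  2.2 14.9] rz 0.002 F [ 0.7  0.2 -0.7] w 0.2 tilt [-0.4  0.4]
clock: 2.3
position: [422.7, 179.1, 42.3]
ee_rot: [0.997, 0.076, -0.001, -0.0]
contact_force: [-5.6, 2.5, 7.0]
gripper_width: 0.4
grasp_force: 4.2
```

```bash
python3 jog.py '0 0 1 0 0 0;0 0 1 0 0 0;0 0 1 0 0 0'
python3 - <<'E'
from h import *
t=grab("top"); s=grab("scene")
o=np.zeros((600,800,3),np.uint8)
o[:300,:480]=cv2.resize(t[150:290,100:324],(480,300)); o[300:,:480]=cv2.resize(s[150:290,100:324],(480,300))
cv2.imwrite("pics/p1.png",cv2.convertScaleAbs(o,alpha=1.7))
E
```

```text
clock: 2.6
position: [422.6, 179.0, 41.5]
ee_rot: [0.997, 0.076, -0.001, -0.0]
contact_force: [-6.7, 3.5, 7.3]
gripper_width: -0.3
grasp_force: 4.5
```

View pics/p1.png

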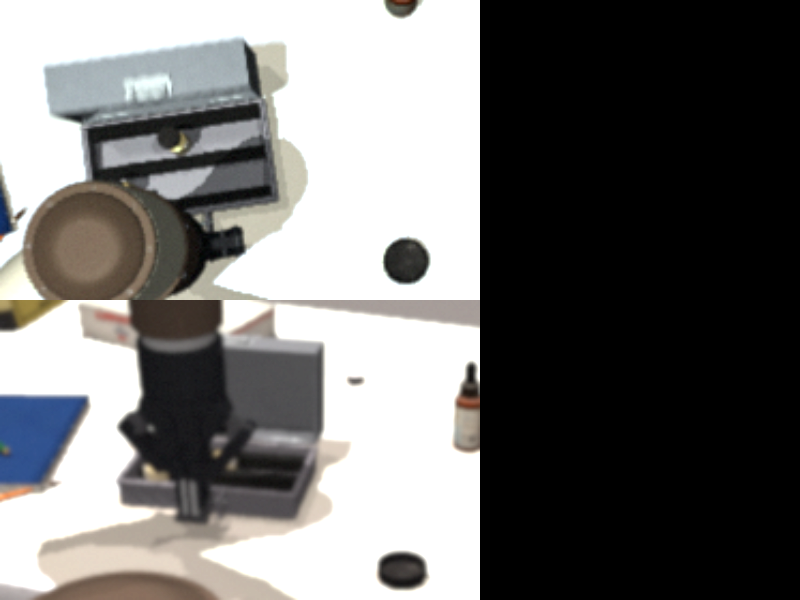

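The lid stands open. One vial (rear) is visible at top px ≈(181,215). Retreat to a spot between case and tray that leaves both in view, and measure.

```bash
python3 jog.py '-3 0 -30 0 0 0;-5 10 -75 0 0 0;-5 55 -95 0 0 0;-5 105 -110 0 0 0;-5 155 -120 0 0 0;-5 190 -120 0 0 0;-5 200 -120 0 0 0' 40
python3 - <<'E'
from h import *
t=grab("top"); s=grab("scene"); cv2.imwrite("pics/t2.png",t); cv2.imwrite("pics/s2.png",s)
o=np.zeros((600,800,3),np.uint8)
o[:360,:400]=cv2.resize(t[155:263,120:240],(400,360),interpolation=2); o[:300,400:]=cv2.resize(s[150:255,140:280],(400,300),interpolation=2)
o[360:,:400]=cv2.resize(t[180:252,330:450],(400,240),interpolation=2); o[310:590,400:]=cv2.resize(s[150:290,200:400],(400,280),interpolation=2)
cv2.imwrite("pics/z2.png",cv2.convertScaleAbs(o,alpha=1.7))
go(case(-87,0,40),YAW)
E
```

```text
clock: 3.4
position: [448.7, -22.4, 161.5]
ee_rot: [0.997, 0.073, 0.001, -0.0]
contact_force: [-0.1, 0.2, 0.1]
gripper_width: 40.0
grasp_force: 0.0
t 3.5 pos [448.6 -20.9 160.9] yaw 0.148 SHIFT [   4.6 -199.9  121. ] rz -0.003 F [ 0.4  0.1 -1.4] w 39.6 tilt [ 0.2 -0.1]
```

View pics/z2.png

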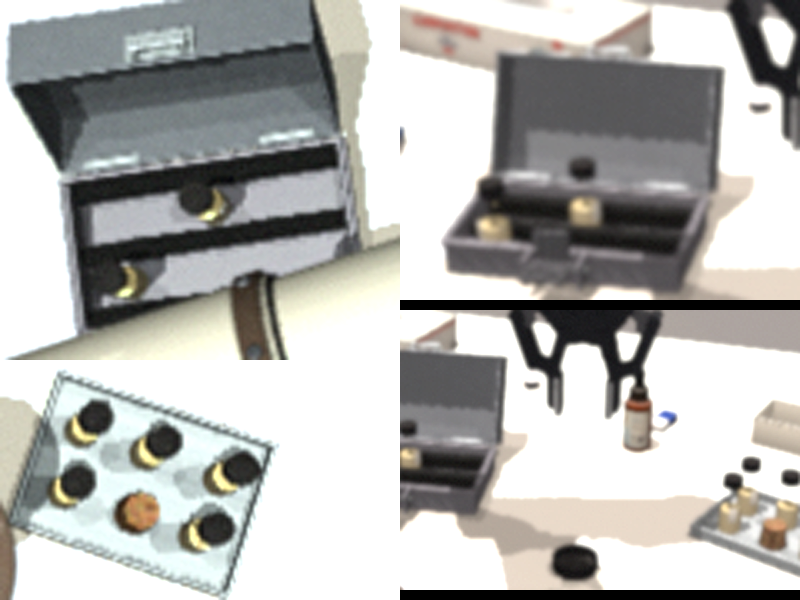

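The front vial f is near the left end and g near the middle of the rear channel; the lid stands open. Now refine the case pose from the foam-strip edges, and the caps by two views.

Run:
```python
from h import *
from scipy.ndimage import map_coordinates
np.set_printoptions(precision=1,suppress=True)
t=cv2.imread("pics/t2.png"); s=cv2.imread("pics/s2.png")
g=t.max(2).astype(float)
xs=np.arange(-16,48,.5)
def prof(y,z):
    p=proj("top",[case(x,y,z) for x in xs]); return map_coordinates(g,[p[:,1],p[:,0]],order=1)
for y in(-70,-55,-40,-25,40,55,70):
    out=[]
    for z,lo,hi,sg in((20,-2,14,1),(4,-16,2,-1),(4,26,42,-1)):
        pr=np.gradient(prof(y,z))*sg; m=(xs>lo)&(xs<hi); out.append(xs[m][np.argmax(pr[m])])
    print(y,out,"(expect 6,-6,34)")
for nm,tb,sb in(("case",(125,190,200,255),(140,195,225,255)),("tray",(325,175,420,260),(335,215,440,290))):
    T=caps("top",t,tb,40,15,130); S=caps("scene",s,sb,32,8,150)
    print(nm,"T",np.array(T).tolist() if nm=="case" else "","S",np.array(S).tolist() if nm=="case" else "")
    for p in T:
        for q in S:
            P,e=tri(q[:2],p[:2])
            if e<8 and 35<P[2]<90: print(np.array(p),np.array(q[:2]),P,round(e,1),"z60:",onz("top",p[:2],60)[:2])
```

```text
-70 [np.float64(6.0), np.float64(-6.5), np.float64(34.0)] (expect 6,-6,34)
-55 [np.float64(7.0), np.float64(-6.5), np.float64(34.0)] (expect 6,-6,34)
-40 [np.float64(7.0), np.float64(-4.0), np.float64(35.0)] (expect 6,-6,34)
-25 [np.float64(7.5), np.float64(-6.0), np.float64(35.0)] (expect 6,-6,34)
40 [np.float64(6.5), np.float64(-15.5), np.float64(34.5)] (expect 6,-6,34)
55 [np.float64(7.0), np.float64(-5.5), np.float64(34.5)] (expect 6,-6,34)
70 [np.float64(7.0), np.float64(-5.0), np.float64(34.5)] (expect 6,-6,34)
case T [[135.41463414634146, 194.5, 82.0], [194.20588235294116, 240.47058823529412, 34.0]] S [[203.52380952380952, 209.76190476190476, 21.0], [182.36363636363637, 230.54545454545456, 33.0]]
[194.2 240.5  34. ] [203.5 209.8] [473.  162.4  86.8] 7.6 z60: [476.1 163.4]
tray T  S 
[358.2 197.   65. ] [375.5 227.9] [ 564.8 -168.3   54.2] 1.6 z60: [ 563.7 -166.5]
[378.6 204.2  70. ] [394.8 234.6] [ 549.7 -208.9   54. ] 0.6 z60: [ 548.8 -207.3]
[401.9 212.2  77. ] [418.7 242.6] [ 533.3 -255.9   53.5] 0.7 z60: [ 532.5 -253.8]
[352.9 216.1  67. ] [366.3 236.5] [ 525.5 -156.5   53.5] 0.9 z60: [ 524.6 -155. ]
[366.2 226.1  15. ] [375.5 227.9] [ 501.7 -175.5   88.6] 0.7 z60: [ 504.4 -181.3]
[394.4 230.1  72. ] [407.4 250.7] [ 496.8 -238.9   53.3] 0.7 z60: [ 496.3 -237.6]
```

```bash
sed -i 's/^CASE=.*;/CASE=np.array([510.2,190.7]);/' h.py; python3 -c "
from h import *
go([524.8,-155.5,120],.464)"
```

```text
t 3.5 pos [448.6 -20.9 160.9] yaw 0.148 SHIFT [ 55.5 144.4  40.9] rz -0.316 F [ 0.4  0.1 -1.4] w 39.6 tilt [ 0.2 -0.1]
```

```bash
python3 jog.py '16 42 8 0 0 -0.1;32 84 18 0 0 -0.2;46 122 30 0 0 -0.316;55.5 144.4 41 0 0 -0.316;55.5 144.4 41 0 0 -0.316;55.5 144.4 41 0 0 -0.316'; python3 -c "
from h import *
go([524.8,-155.5,40],.464)"
```

```text
clock: 4.1
position: [525.1, -153.2, 119.1]
ee_rot: [0.973, 0.232, -0.001, -0.0]
contact_force: [-1.6, 0.3, 0.5]
gripper_width: 40.2
grasp_force: 0.0
t 4.1 pos [ 525.1 -153.2  119.1] yaw 0.467 SHIFT [-1.2  1.9 79.1] rz 0.003 F [-1.6  0.3  0.5] w 40.2 tilt [-1.5 -1. ]
```

```bash
python3 jog.py '-1.2 1.9 25 0 0 0;-1.2 1.9 45 0 0 0;-1.2 1.9 62 0 0 0;-1.2 1.9 79 0 0 0;-1.2 1.9 79 0 0 0;-1.2 1.9 79 0 0 0' && python3 jog.py '0 0 0 0 0 0;0 0 0 0 0 0;0 0 0 0 0 0;0 0 0 0 0 0;0 0 0 0 0 0' 16
python3 - <<'E'
from h import *
t=grab("top"); s=grab("scene")
go([524.8,-155.5,40],.464)
o=np.zeros((360,800,3),np.uint8)
o[:,:400]=cv2.resize(t[160:268,320:440],(400,360),interpolation=2); o[:,400:]=cv2.resize(s[180:288,330:450],(400,360),interpolation=2)
cv2.imwrite("pics/g1.png",cv2.convertScaleAbs(o,alpha=1.7))
E
```

```text
clock: 4.7
position: [525.4, -155.1, 41.7]
ee_rot: [0.973, 0.233, 0.0, 0.0]
contact_force: [0.3, 0.5, 0.9]
gripper_width: 40.1
grasp_force: 0.0
clock: 5.2
position: [526.1, -156.0, 42.4]
ee_rot: [0.973, 0.232, 0.001, 0.0]
contact_force: [-1.4, 2.9, 6.8]
gripper_width: 20.3
grasp_force: 58.8
t 5.3 pos [ 526.1 -156.    42.4] yaw 0.467 SHIFT [-0.9 -1.1  2.4] rz 0.003 F [-0.3  2.9  6. ] w 20.2 tilt [2.4 1.1]
```

View pics/g1.png

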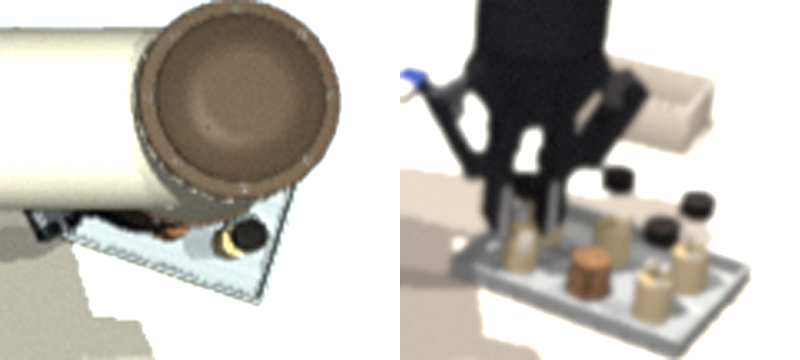

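```bash
python3 jog.py '0 0 -8 0 0 0;0 0 -30 0 0 0;0 0 -60 0 0 0;0 0 -95 0 0 0;0 0 -100 0 0 0'; python3 -c "
from h import *
go(case(-20,2,130),YAW); print(case(-20,2,130))"
```

```text
clock: 5.8
position: [527.6, -156.8, 145.8]
ee_rot: [0.973, 0.232, 0.004, 0.002]
contact_force: [0.5, 1.0, 0.5]
gripper_width: 20.6
grasp_force: 58.6
t 5.8 pos [ 527.6 -156.8  145.8] yaw 0.468 SHIFT [ 122.7 -326.3   15.1] rz 0.317 F [0.5 1.  0.5] w 20.6 tilt [7.5 5.2]
[490.12672343 189.66870572 130.        ]
```

```bash
python3 jog.py '10 -26 0 0 0 0.04;26 -68 2 0 0 0.08;42 -112 4 0 0 0.12;58 -156 6 0 0 0.16;75 -200 8 0 0 0.2;92 -244 10 0 0 0.25;107 -285 12 0 0 0.3;118 -313 14 0 0 0.317;122.7 -326.3 15 0 0 0.317;122.7 -326.3 15 0 0 0.317'; python3 jog.py '0 0 0 0 0 0;0 0 0 0 0 0;0 0 0 0 0 0';python3 - <<'E'
from h import *
go(case(-20,2,80),YAW)
t=grab("top"); s=grab("scene"); cv2.imwrite("pics/s3.png",s)
o=np.zeros((400,800,3),np.uint8)
o[:,:400]=cv2.resize(t[150:260,110:220],(400,400),interpolation=2); o[:,400:]=cv2.resize(s[150:260,140:250],(400,400),interpolation=2)
cv2.imwrite("pics/p3.png",cv2.convertScaleAbs(o,alpha=1.7))
E
```

```text
clock: 6.8
position: [487.3, 191.4, 125.6]
ee_rot: [0.997, 0.076, -0.0, 0.0]
contact_force: [0.2, -0.7, -0.3]
gripper_width: 20.3
grasp_force: 58.7
clock: 7.1
position: [487.8, 189.1, 126.0]
ee_rot: [0.997, 0.074, -0.0, 0.0]
contact_force: [-0.8, -0.2, -0.1]
gripper_width: 20.4
grasp_force: 58.7
t 7.1 pos [487.8 189.1 126. ] yaw 0.148 SHIFT [ 2.4 -0.3 46. ] rz -0.003 F [-0.8 -0.2 -0.1] w 20.4 tilt [-0.2  0.1]
```

View pics/p3.png

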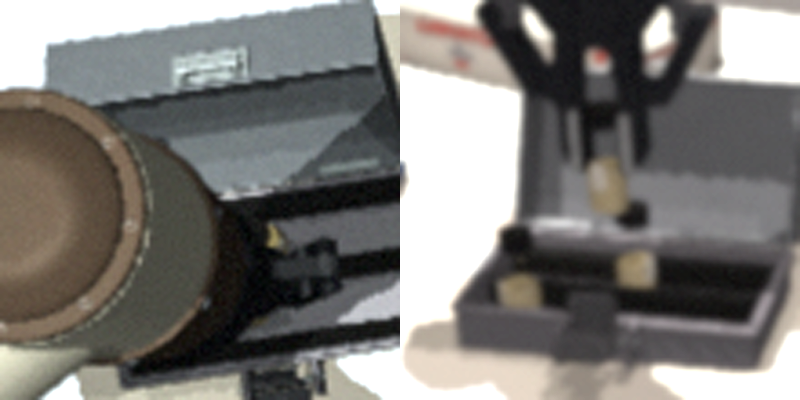

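Vial hangs upright between the pads at scene px ≈(197,201), above the front channel. Lower gently.

```bash
python3 jog.py '2.9 -0.3 25 0 0 0;2.9 -0.3 50 0 0 0;2.9 -0.3 65 0 0 0;2.9 -0.3 72 0 0 0;2.9 -0.3 76 0 0 0;2.9 -0.3 76 0 0 0;2.9 -0.3 76 0 0 0'; python3 -c "
from h import *
go(case(-19.5,2,43.4),YAW)"
```

```text
clock: 7.9
position: [491.0, 191.3, 50.7]
ee_rot: [0.997, 0.075, 0.001, -0.0]
contact_force: [-0.3, -1.1, -1.0]
gripper_width: 20.4
grasp_force: 58.7
t 7.9 pos [491.  191.3  50.7] yaw 0.15 SHIFT [-0.6  1.5  7.3] rz -0.001 F [-0.3 -1.1 -1. ] w 20.4 tilt [ 1.4 -0.7]
```

```bash
python3 jog.py '0 0 2.5 0 0 0;0 0 5 0 0 0;0 0 6.5 0 0 0;0 0 7 0 0 0;0 0 7 0 0 0'; python3 -c "
from h import *
go(case(-19.5,2,43.4),YAW)"
```

```text
clock: 8.4
position: [490.5, 191.1, 43.4]
ee_rot: [0.997, 0.075, 0.0, 0.0]
contact_force: [-1.6, -0.8, 4.2]
gripper_width: 20.5
grasp_force: 59.3
t 8.4 pos [490.5 191.1  43.4] yaw 0.15 SHIFT [-0.1  1.3 -0. ] rz -0.001 F [-1.6 -0.8  4.2] w 20.5 tilt [0.2 0.1]
```

Contact at the floor (4 N). Open to 34, wait, then lift slowly.

```bash
python3 jog.py '0 0 0 0 0 0;0 0 0 0 0 0;0 0 0 0 0 0' 34; python3 jog.py '0 0 -15 0 0 0;0 0 -40 0 0 0;0 0 -75 0 0 0;0 0 -105 0 0 0;0 0 -115 0 0 0;0 0 -115 0 0 0'; python3 -c "
from h import *
go([564.2,-167,130],.464)"
```

```text
clock: 8.7
position: [490.5, 191.0, 42.7]
ee_rot: [0.997, 0.075, -0.0, 0.0]
contact_force: [-1.1, 0.2, -0.2]
gripper_width: 34.2
grasp_force: 0.0
clock: 9.3
position: [491.1, 191.5, 159.3]
ee_rot: [0.997, 0.075, 0.001, -0.001]
contact_force: [-0.3, -0.1, -0.0]
gripper_width: 34.2
grasp_force: 0.0
t 9.3 pos [491.1 191.5 159.3] yaw 0.15 SHIFT [ 18.6 365.4  28.7] rz -0.314 F [-0.3 -0.1 -0. ] w 34.2 tilt [ 3.1 -1.8]
```

```bash
python3 jog.py '2 40 0 0 0 -0.04;4 82 2 0 0 -0.08;7 126 4 0 0 -0.12;10 170 8 0 0 -0.16;12 214 12 0 0 -0.2;14 258 16 0 0 -0.25;16 300 20 0 0 -0.3;18 338 25 0 0 -0.314;18.6 360 28 0 0 -0.314;18.6 365.4 29 0 0 -0.314' 40; python3 jog.py '0 0 0 0 0 0;0 0 0 0 0 0'
python3 - <<'E'
from h import *
np.set_printoptions(precision=1,suppress=True)
t=grab("top"); s=grab("scene"); cv2.imwrite("pics/t4.png",t); cv2.imwrite("pics/s4.png",s)
S=caps("scene",s,(335,215,440,290),32,8,150); print(np.array(S))
go([564.2,-167,42],.464)
E
```

```text
clock: 10.3
position: [562.2, -169.7, 125.9]
ee_rot: [0.974, 0.228, -0.002, -0.001]
contact_force: [0.0, -0.1, -0.3]
gripper_width: 40.0
grasp_force: 0.0
clock: 10.5
position: [563.0, -166.8, 128.0]
ee_rot: [0.973, 0.23, -0.001, -0.0]
contact_force: [0.2, -0.6, -0.2]
gripper_width: 40.2
grasp_force: 0.0
[[374.9 227.2  28. ]
 [395.1 234.4  27. ]
 [418.8 242.5  24. ]
 [407.7 250.6  27. ]]
t 10.6 pos [ 563.4 -166.4  128.8] yaw 0.466 SHIFT [ 0.5  1.  86.8] rz 0.002 F [0.3 0.1 0.4] w 40.1 tilt [-0.4 -0.4]
```

```bash
python3 jog.py '0.5 1 30 0 0 0;0.5 1 55 0 0 0;0.5 1 74 0 0 0;0.5 1 87 0 0 0;0.5 1 87 0 0 0;0.5 1 87 0 0 0' && python3 jog.py '0 0 0 0 0 0;0 0 0 0 0 0;0 0 0 0 0 0;0 0 0 0 0 0' 16;  python3 jog.py '0 0 -8 0 0 0;0 0 -30 0 0 0;0 0 -60 0 0 0;0 0 -92 0 0 0;0 0 -100 0 0 0'; python3 -c "
from h import *
go(case(20,-42,130),YAW)"
```

```text
clock: 11.2
position: [565.1, -167.8, 42.6]
ee_rot: [0.973, 0.231, 0.0, 0.0]
contact_force: [-0.0, 0.2, 0.7]
gripper_width: 40.0
grasp_force: 0.0
clock: 11.6
position: [565.5, -168.2, 43.4]
ee_rot: [0.973, 0.23, 0.001, 0.001]
contact_force: [0.2, 1.4, 6.4]
gripper_width: 20.3
grasp_force: 58.7
clock: 12.1
position: [566.3, -168.5, 146.0]
ee_rot: [0.973, 0.23, 0.003, 0.001]
contact_force: [1.0, -0.8, -1.1]
gripper_width: 20.5
grasp_force: 58.6
t 12.1 pos [ 566.3 -168.5  146. ] yaw 0.465 SHIFT [ 116.8 -300.2   15.5] rz 0.314 F [ 1.  -0.8 -1.1] w 20.5 tilt [5.7 4. ]
```

```bash
python3 jog.py '10 -26 0 0 0 0.04;26 -66 2 0 0 0.08;42 -108 4 0 0 0.12;59 -152 6 0 0 0.17;76 -196 8 0 0 0.22;92 -237 10 0 0 0.27;106 -272 12 0 0 0.314;115 -294 14 0 0 0.314;117 -300 15 0 0 0.314;117 -300 15 0 0 0.314'; python3 jog.py '0 0 0 0 0 0;0 0 0 0 0 0;0 0 0 0 0 0';python3 -c "
from h import *
go(case(20.5,-42,52),YAW)"
```

```text
clock: 13.1
position: [534.0, 152.9, 126.2]
ee_rot: [0.997, 0.076, -0.001, 0.0]
contact_force: [-0.2, -0.2, -1.0]
gripper_width: 20.2
grasp_force: 58.7
clock: 13.4
position: [534.8, 151.4, 127.0]
ee_rot: [0.997, 0.074, -0.0, 0.0]
contact_force: [-0.8, -0.0, -0.6]
gripper_width: 20.1
grasp_force: 58.7
t 13.4 pos [534.8 151.4 127. ] yaw 0.149 SHIFT [ 2.1 -0.6 75. ] rz -0.002 F [-0.8 -0.  -0.6] w 20.1 tilt [-0.1  0. ]
```

```bash
python3 jog.py '2.1 -0.6 25 0 0 0;2.1 -0.6 50 0 0 0;2.1 -0.6 64 0 0 0;2.1 -0.6 71 0 0 0;2.1 -0.6 75 0 0 0;2.1 -0.6 75 0 0 0;2.1 -0.6 75 0 0 0'; python3 jog.py '0 0 2.5 0 0 0;0 0 5 0 0 0;0 0 6.5 0 0 0;0 0 7.5 0 0 0;0 0 7.5 0 0 0'; python3 -c "
from h import *
go(case(20.5,-42,44.4),YAW)"
```

```text
clock: 14.1
position: [537.3, 153.5, 52.7]
ee_rot: [0.997, 0.075, 0.001, -0.0]
contact_force: [-0.2, 0.8, 0.7]
gripper_width: 20.5
grasp_force: 58.7
clock: 14.6
position: [536.8, 153.5, 44.4]
ee_rot: [0.997, 0.075, 0.0, -0.0]
contact_force: [-0.0, 0.2, 0.3]
gripper_width: 20.3
grasp_force: 58.8
t 14.6 pos [536.8 153.5  44.4] yaw 0.15 SHIFT [-0.2  1.2  0. ] rz -0.001 F [-0.   0.2  0.3] w 20.3 tilt [ 0.1 -0. ]
```

Barely touching; ease down a little more until contact.

```bash
python3 jog.py '0 0 0.7 0 0 0;0 0 1.3 0 0 0;0 0 1.3 0 0 0'
```

```text
clock: 14.9
position: [536.9, 153.5, 44.4]
ee_rot: [0.997, 0.075, 0.0, 0.0]
contact_force: [-2.8, 0.1, 8.1]
gripper_width: 20.1
grasp_force: 59.4
```

```bash
python3 jog.py '0 0 0 0 0 0;0 0 0 0 0 0;0 0 0 0 0 0' 34; python3 jog.py '0 0 -15 0 0 0;0 0 -40 0 0 0;0 0 -75 0 0 0;0 0 -105 0 0 0;0 0 -115 0 0 0;0 0 -115 0 0 0'; python3 -c "
from h import *
go([548.9,-207.7,130],.464)"
```

```text
clock: 15.2
position: [536.7, 153.3, 42.9]
ee_rot: [0.997, 0.075, -0.0, 0.0]
contact_force: [0.0, 1.3, 0.6]
gripper_width: 33.7
grasp_force: 0.0
clock: 15.8
position: [537.4, 153.8, 159.4]
ee_rot: [0.997, 0.075, 0.001, -0.001]
contact_force: [0.2, -0.1, -0.7]
gripper_width: 34.0
grasp_force: 0.0
t 15.8 pos [537.4 153.8 159.4] yaw 0.15 SHIFT [-42.8 359.2  28.8] rz -0.314 F [ 0.2 -0.1 -0.7] w 34.0 tilt [ 3.  -1.4]
```

```bash
python3 jog.py '-5 40 0 0 0 -0.04;-10 82 2 0 0 -0.08;-15 126 4 0 0 -0.12;-20 170 8 0 0 -0.16;-25 214 12 0 0 -0.2;-30 257 16 0 0 -0.25;-35 297 20 0 0 -0.3;-39 332 25 0 0 -0.314;-42.8 355 28 0 0 -0.314;-42.8 359.2 29 0 0 -0.314' 40; python3 jog.py '0 0 0 0 0 0;0 0 0 0 0 0;0 0 0 0 0 0'
python3 - <<'E'
from h import *
np.set_printoptions(precision=1,suppress=True)
s=grab("scene"); cv2.imwrite("pics/s5.png",s)
print(np.array(caps("scene",s,(335,215,440,290),32,8,150)))
go([548.9,-207.7,41],.464)
E
```

```text
clock: 16.8
position: [546.4, -210.3, 126.1]
ee_rot: [0.974, 0.228, -0.002, -0.001]
contact_force: [-1.0, 0.6, 0.1]
gripper_width: 40.0
grasp_force: 0.0
clock: 17.1
position: [548.2, -207.1, 128.9]
ee_rot: [0.973, 0.231, -0.0, -0.0]
contact_force: [-0.7, -0.8, -0.6]
gripper_width: 39.8
grasp_force: 0.0
[[395.  233.7  37. ]
 [418.6 242.7  22. ]
 [407.7 250.8  33. ]]
t 17.15 pos [ 548.3 -207.1  129.2] yaw 0.466 SHIFT [ 0.2  0.8 88.2] rz 0.002 F [0.2 0.9 0.5] w 39.8 tilt [ 0.1 -0.1]
```

```bash
python3 jog.py '0.2 0.8 30 0 0 0;0.2 0.8 55 0 0 0;0.2 0.8 75 0 0 0;0.2 0.8 88 0 0 0;0.2 0.8 88 0 0 0;0.2 0.8 88 0 0 0' && python3 jog.py '0 0 0 0 0 0;0 0 0 0 0 0;0 0 0 0 0 0;0 0 0 0 0 0' 16;  python3 jog.py '0 0 -8 0 0 0;0 0 -30 0 0 0;0 0 -60 0 0 0;0 0 -92 0 0 0;0 0 -100 0 0 0'; python3 -c "
from h import *
go(case(-20,-47,130),YAW)"
```

```text
clock: 17.75
position: [549.3, -208.6, 41.7]
ee_rot: [0.973, 0.23, 0.0, 0.0]
contact_force: [0.9, 0.1, 0.9]
gripper_width: 39.6
grasp_force: 0.0
clock: 18.15
position: [549.7, -208.9, 42.6]
ee_rot: [0.973, 0.23, 0.001, 0.001]
contact_force: [-0.2, 1.4, 6.4]
gripper_width: 20.3
grasp_force: 58.8
clock: 18.65
position: [550.5, -209.3, 145.2]
ee_rot: [0.973, 0.23, 0.003, 0.002]
contact_force: [0.8, -0.1, -0.1]
gripper_width: 20.6
grasp_force: 58.6
t 18.65 pos [ 550.5 -209.3  145.2] yaw 0.465 SHIFT [ 109.7 -337.2   14.4] rz 0.314 F [ 0.8 -0.1 -0.1] w 20.6 tilt [5.3 4.4]
```

```bash
python3 jog.py '9 -28 0 0 0 0.04;23 -70 2 0 0 0.08;37 -114 4 0 0 0.12;51 -158 6 0 0 0.16;66 -203 8 0 0 0.2;81 -248 10 0 0 0.25;95 -291 12 0 0 0.3;105 -322 14 0 0 0.314;109.7 -337 14 0 0 0.314;109.7 -337 14 0 0 0.314'; python3 jog.py '0 0 0 0 0 0;0 0 0 0 0 0;0 0 0 0 0 0';python3 -c "
from h import *
go(case(-19.7,-47,51),YAW)"
```

```text
clock: 19.65
position: [495.4, 143.0, 126.8]
ee_rot: [0.997, 0.076, -0.0, 0.0]
contact_force: [0.7, -0.1, -0.4]
gripper_width: 20.4
grasp_force: 58.7
clock: 19.95
position: [496.0, 140.4, 127.1]
ee_rot: [0.997, 0.074, -0.0, 0.0]
contact_force: [0.5, -0.3, -0.9]
gripper_width: 20.4
grasp_force: 58.7
t 19.95 pos [496.  140.4 127.1] yaw 0.148 SHIFT [ 1.9 -0.6 76.1] rz -0.003 F [ 0.5 -0.3 -0.9] w 20.4 tilt [-0.4  0.1]
```

```bash
python3 jog.py '1.9 0.6 25 0 0 0;1.9 0.6 50 0 0 0;1.9 0.6 64 0 0 0;1.9 0.6 71 0 0 0;1.9 0.6 75 0 0 0;1.9 0.6 75 0 0 0;1.9 0.6 75 0 0 0'; python3 jog.py '0 0 2.5 0 0 0;0 0 5 0 0 0;0 0 7 0 0 0;0 0 8.5 0 0 0;0 0 8.5 0 0 0'; python3 -c "
from h import *
go(case(-19.7,-47,43.4),YAW)"
```

```text
clock: 20.65
position: [498.5, 141.5, 52.9]
ee_rot: [0.997, 0.075, 0.001, -0.0]
contact_force: [-0.3, 0.1, -0.2]
gripper_width: 20.1
grasp_force: 58.7
clock: 21.15
position: [497.9, 141.4, 43.6]
ee_rot: [0.997, 0.075, -0.0, 0.0]
contact_force: [-0.2, -0.4, -0.1]
gripper_width: 20.1
grasp_force: 58.9
t 21.15 pos [497.9 141.4  43.6] yaw 0.15 SHIFT [-0.1  0.1  0.2] rz -0.001 F [-0.2 -0.4 -0.1] w 20.1 tilt [-0.   0.1]
```

```bash
python3 jog.py '0 0 0.7 0 0 0;0 0 1.2 0 0 0;0 0 1.2 0 0 0'
```

```text
clock: 21.45
position: [498.0, 141.4, 43.5]
ee_rot: [0.997, 0.075, 0.0, 0.0]
contact_force: [-2.7, -0.9, 9.1]
gripper_width: 20.5
grasp_force: 59.3
```

```bash
python3 jog.py '0 0 0 0 0 0;0 0 0 0 0 0;0 0 0 0 0 0' 34; python3 jog.py '0 0 -15 0 0 0;0 0 -40 0 0 0;0 0 -75 0 0 0;0 0 -105 0 0 0;0 20 -130 0 0 0;0 65 -150 0 0 0;0 115 -160 0 0 0;0 155 -160 0 0 0;0 170 -160 0 0 0;0 170 -160 0 0 0' 0
python3 - <<'E'
from h import *
np.set_printoptions(precision=1,suppress=True)
t=grab("top"); s=grab("scene"); cv2.imwrite("pics/t6.png",t); cv2.imwrite("pics/s6.png",s)
o=np.zeros((600,800,3),np.uint8)
o[:360,:400]=cv2.resize(t[155:263,120:240],(400,360),interpolation=2); o[:300,400:]=cv2.resize(s[150:255,140:280],(400,300),interpolation=2)
o[360:,:400]=cv2.resize(t[180:252,330:450],(400,240),interpolation=2); o[310:590,400:]=cv2.resize(s[150:290,200:400],(400,280),interpolation=2)
cv2.imwrite("pics/z6.png",cv2.convertScaleAbs(o,alpha=1.7))
go(case(155,0,215),YAW)
E
```

```text
clock: 21.75
position: [497.8, 141.3, 42.2]
ee_rot: [0.997, 0.075, -0.0, 0.0]
contact_force: [-0.8, -0.1, 0.6]
gripper_width: 34.3
grasp_force: 0.0
clock: 22.75
position: [523.1, -28.5, 201.9]
ee_rot: [0.997, 0.073, -0.001, 0.0]
contact_force: [-0.1, 0.6, -0.1]
gripper_width: 19.9
grasp_force: 58.8
t 22.85 pos [523.1 -26.5 201.9] yaw 0.15 SHIFT [ 174.6 -216.9  -13.2] rz -0.001 F [ 0.2  0.9 -0. ] w 19.8 tilt [-1.  -0.2]
```

View pics/z6.png

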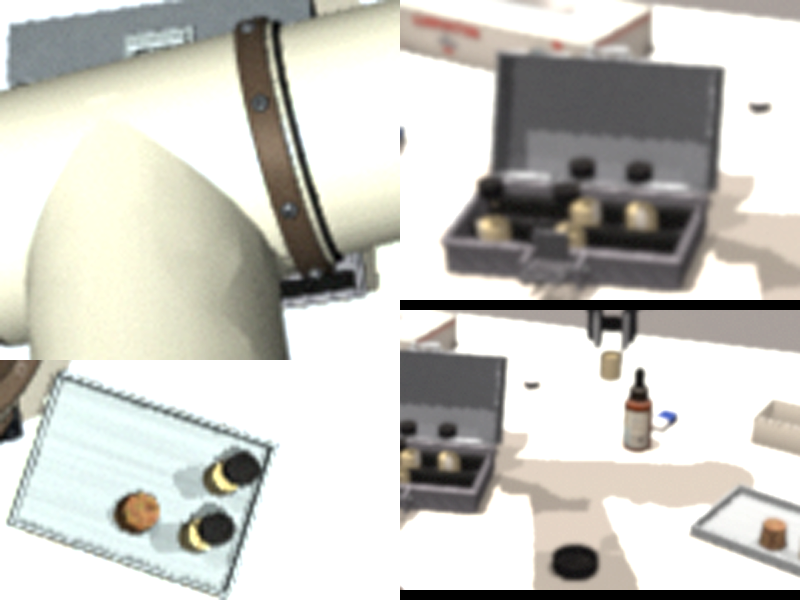

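The two other stock vials, cork, f, g and two placed vials stand properly. But the third vial was regripped, because I set closing at the start of the lift: it hangs under the fingers at scene px ≈(306,177). I'll measure how deep it is held and set it back in.

Run:
```python
from h import *
np.set_printoptions(precision=1,suppress=True)
def zax(p,xy):
    o,d=ray("scene",p); A=np.c_[d,[0,0,-1]]; b=np.r_[xy,0]-o
    k=np.linalg.lstsq(A,b,rcond=None)[0]; return k[1]
s=cv2.imread("pics/s6.png"); 
def lab(img,box):
    x0,y0,x1,y1=box; c=img[y0:y1,x0:x1].astype(int); m=((c[...,2]-c[...,0])>22)&(c[...,2]>60)
    n,l,st,ce=cv2.connectedComponentsWithStats(m.astype(np.uint8))
    i=1+np.argmax(st[1:,4]); return st[i],ce[i]+[x0,y0],(st[i][1]+y0,st[i][1]+st[i][3]-1+y0)
p=arm.read_state()["position"]
for nm,box,xy in(("held",(296,165,318,195),p[:2]),("rear new",(214,215,236,236),case(20.5,-42,0)[:2]),):
    st,c,(a,b)=lab(s,box); print(nm,st,c,"ztop",zax((c[0],a-.5),xy),"zmid",zax(c,xy),"zbot",zax((c[0],b+.5),xy),"TCP",p)
s0=cv2.imread("pics/s0.png") if 0 else cv2.imread("pics/scene0.png")
for nm,box,xy in(("v4",(358,241,374,264),(524.8,-155.5)),("v5",(398,256,416,278),(496.5,-238))):
    st,c,(a,b)=lab(s0,box); print(nm,st,c,"ztop",zax((c[0],a-.5),xy),"zmid",zax(c,xy),"zbot",zax((c[0],b+.5),xy))
s3=cv2.imread("pics/s3.png"); st,c,(a,b)=lab(s3,(185,185,208,215)); xy=(487.8,189.1); print("held first, TCP 126, bottom 86.6",st,c,zax((c[0],a-.5),xy),zax(c,xy),zax((c[0],b+.5),xy))
```

```text
held [  5   6   9  14 101] [304.7 177.2] ztop 177.57828774867684 zmid 163.63767960568924 zbot 148.22823908128748 TCP [523.1 -26.5 201.9]
rear new [ 5  6  5  8 27] [220.9 223.8] ztop 32.33360777285046 zmid 24.304643376593006 zbot 12.64506673187239 TCP [523.1 -26.5 201.9]
v4 [  2   0  14  20 128] [366.5 250.3] ztop 44.87059199176021 zmid 22.43324141370539 zbot -1.2062856967894702
v5 [  3   0  15  20 161] [407.6 266.2] ztop 42.97663052301936 zmid 19.538621562917008 zbot -1.1644231195774304
held first, TCP 126, bottom 86.6 [ 9 13  7 10 47] [197.6 203.4] 103.51534094765786 90.27444930354471 80.83515768063386
```

```bash
python3 -c "
from h import *
go(case(-19.7,-47,135),YAW)"; python3 jog.py '0 -15 0 0 0 0;0 -50 10 0 0 0;0 -90 20 0 0 0;0 -130 35 0 0 0;0 -160 50 0 0 0;0 -170 62 0 0 0;0 -170 66 0 0 0;0 -170 66 0 0 0;0 -170 66 0 0 0'; python3 -c "
from h import *
go(case(-19.7,-47,62),YAW)"
```

```text
t 22.85 pos [523.1 -26.5 201.9] yaw 0.15 SHIFT [ 1.000e-01 -1.697e+02  6.690e+01] rz -0.001 F [ 0.2  0.9 -0. ] w 19.8 tilt [-1.  -0.2]
clock: 23.75
position: [498.2, 140.9, 136.9]
ee_rot: [0.997, 0.075, 0.0, -0.0]
contact_force: [-0.6, -0.3, -0.0]
gripper_width: 19.6
grasp_force: 58.8
t 23.75 pos [498.2 140.9 136.9] yaw 0.15 SHIFT [-0.3 -0.5 74.9] rz -0.001 F [-0.6 -0.3 -0. ] w 19.6 tilt [0.5 0. ]
```

```bash
python3 jog.py '-0.3 -0.5 30 0 0 0;-0.3 -0.5 55 0 0 0;-0.3 -0.5 66 0 0 0;-0.3 -0.5 71 0 0 0;-0.3 -0.5 71 0 0 0'; python3 jog.py '0 0 1.5 0 0 0;0 0 3 0 0 0;0 0 4 0 0 0;0 0 4 0 0 0'
```

```text
clock: 24.25
position: [498.0, 141.5, 65.7]
ee_rot: [0.997, 0.075, 0.0, 0.0]
contact_force: [-0.6, -0.6, -0.3]
gripper_width: 19.6
grasp_force: 58.9
clock: 24.65
position: [497.7, 142.0, 61.8]
ee_rot: [0.997, 0.075, 0.0, -0.0]
contact_force: [-0.5, -0.5, -0.2]
gripper_width: 19.8
grasp_force: 58.9
```

```bash
python3 jog.py '0 0 1.5 0 0 0;0 0 3 0 0 0;0 0 3 0 0 0'
```

```text
clock: 24.95
position: [497.4, 141.8, 58.2]
ee_rot: [0.997, 0.075, -0.0, 0.0]
contact_force: [-0.2, 0.3, -0.8]
gripper_width: 20.1
grasp_force: 58.9
```

```bash
python3 jog.py '0 0 1 0 0 0;0 0 2 0 0 0;0 0 2 0 0 0'; python3 jog.py '0 0 1 0 0 0;0 0 1.5 0 0 0;0 0 1.5 0 0 0'
```

```text
clock: 25.25
position: [497.5, 141.7, 56.3]
ee_rot: [0.997, 0.075, -0.0, 0.0]
contact_force: [-0.5, -0.3, 0.2]
gripper_width: 19.8
grasp_force: 58.9
clock: 25.55
position: [497.5, 141.8, 54.9]
ee_rot: [0.997, 0.075, -0.0, 0.0]
contact_force: [-0.0, 0.2, 0.1]
gripper_width: 19.6
grasp_force: 58.9
```

```bash
python3 jog.py '0 0 1 0 0 0;0 0 1.5 0 0 0;0 0 1.5 0 0 0'
```

```text
clock: 25.85
position: [497.8, 141.9, 54.1]
ee_rot: [0.997, 0.075, 0.0, -0.0]
contact_force: [-1.0, -0.2, 5.7]
gripper_width: 19.7
grasp_force: 59.6
```

```bash
python3 jog.py '0 0 0 0 0 0;0 0 0 0 0 0;0 0 0 0 0 0;0 0 0 0 0 0' 36; python3 jog.py '0 0 -15 0 0 0;0 0 -40 0 0 0;0 0 -75 0 0 0;0 0 -105 0 0 0;0 20 -130 0 0 0;0 65 -145 0 0 0;0 115 -145 0 0 0;-25 155 -145 0 0 0;-45 170 -145 0 0 0;-70 180 -145 0 0 0'
python3 - <<'E'
from h import *
t=grab("top"); s=grab("scene"); cv2.imwrite("pics/t7.png",t); cv2.imwrite("pics/s7.png",s)
o=np.zeros((600,800,3),np.uint8)
o[:360,:400]=cv2.resize(t[155:263,120:240],(400,360),interpolation=2); o[:300,400:]=cv2.resize(s[150:255,140:280],(400,300),interpolation=2)
o[310:590,400:]=cv2.resize(s[120:260,200:400],(400,280),interpolation=2)
cv2.imwrite("pics/z7.png",cv2.convertScaleAbs(o,alpha=1.7))
go(case(155,0,205),YAW)
E
```

```text
clock: 26.25
position: [497.4, 141.7, 53.3]
ee_rot: [0.997, 0.075, -0.0, 0.0]
contact_force: [0.6, 0.4, 0.1]
gripper_width: 35.8
grasp_force: 0.0
clock: 27.25
position: [454.7, -48.3, 198.2]
ee_rot: [0.997, 0.074, -0.0, 0.0]
contact_force: [-1.0, 0.0, 0.5]
gripper_width: 36.2
grasp_force: 0.0
t 27.35 pos [452.3 -48.3 198.2] yaw 0.147 SHIFT [ 247.4 -228.4   -7.2] rz -0.004 F [0.1 0.4 1.1] w 36.0 tilt [-2.1 -0.6]
```

View pics/z7.png

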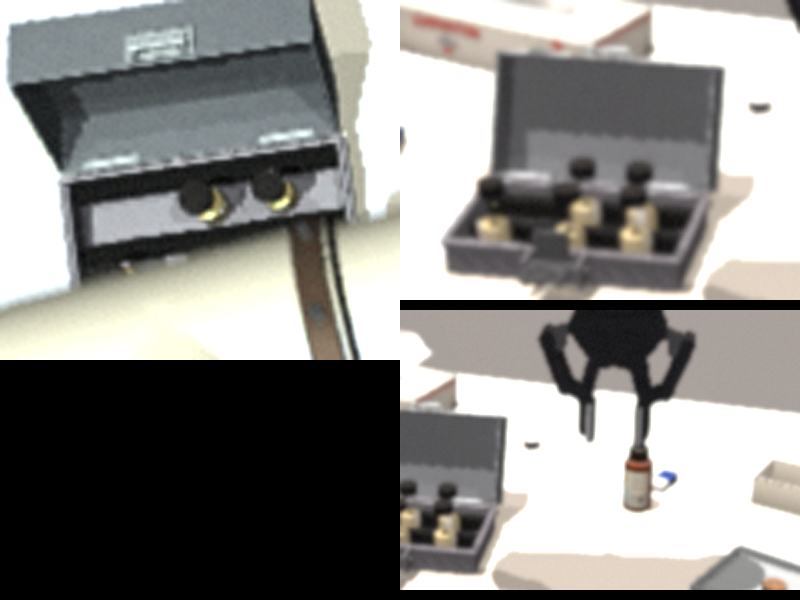

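All five vials stand in the case (caps at scene crop (490,185), (567,190), (582,167), (637,170), (637,195)), and the gripper is empty. Now go behind the lid, with the gripper closed.

```bash
python3 jog.py '15 -14 -2 0 0 0;42 -39 -4 0 0 0;72 -66 -7 0 0 0;103 -95 -7 0 0 0;134 -124 -7 0 0 0;165 -152 -7 0 0 0;196 -181 -7 0 0 0;224 -207 -7 0 0 0;243 -225 -7 0 0 0;247.4 -228.4 -7 0 0 0' 0; python3 jog.py '0 0 0 0 0 0;0 0 0 0 0 0'; python3 -c "
from h import *
go(case(152,0,108),YAW)"
```

```text
clock: 28.35
position: [667.5, 220.6, 203.5]
ee_rot: [0.997, 0.077, 0.0, 0.0]
contact_force: [-0.7, -0.3, -1.1]
gripper_width: 0.2
grasp_force: 0.0
clock: 28.55
position: [665.4, 216.4, 205.0]
ee_rot: [0.997, 0.075, -0.0, 0.0]
contact_force: [0.0, -0.3, 0.8]
gripper_width: 0.1
grasp_force: 0.0
t 28.55 pos [665.4 216.4 205. ] yaw 0.151 SHIFT [-5.2  2.1 97. ] rz -0.0 F [ 0.  -0.3  0.8] w 0.1 tilt [-0.8  0.3]
```

```bash
python3 jog.py '-2 2 30 0 0 0;-2 2 65 0 0 0;-2 2 90 0 0 0;-2 2 97 0 0 0;-2 2 97 0 0 0'; python3 -c "
from h import *
go(case(139,0,110),YAW)"
```

```text
clock: 29.05
position: [663.6, 213.1, 108.1]
ee_rot: [0.997, 0.075, -0.001, 0.0]
contact_force: [0.9, -0.9, 0.3]
gripper_width: 0.0
grasp_force: 0.0
t 29.05 pos [663.6 213.1 108.1] yaw 0.15 SHIFT [-16.   -0.9  -1.9] rz -0.001 F [ 0.9 -0.9  0.3] w 0.0 tilt [-1.5  0.9]
```

```bash
python3 jog.py '-10 -1 -1 0 0 0;-20 -1 -5 0 0 0;-28 -1 -13 0 0 0;-36 -1 -20 0 0 0;-43 -1 -25 0 0 0;-50 -1 -29 0 0 0;-62 -1 -33 0 0 0;-75 -1 -37 0 0 0;-75 -1 -37 0 0 0'
python3 - <<'E'
from h import *
go(case(54,0,147),YAW)
E
```

```text
clock: 29.95
position: [588.9, 203.9, 147.1]
ee_rot: [0.997, 0.075, 0.001, -0.0]
contact_force: [3.7, 0.4, 3.5]
gripper_width: -0.0
grasp_force: 1.8
t 29.95 pos [588.9 203.9 147.1] yaw 0.151 SHIFT [-25.8   1.2   0.1] rz -0.0 F [3.7 0.4 3.5] w -0.0 tilt [ 1.7 -0.8]
```

```bash
python3 jog.py '-13 0.5 0 0 0 0;-26 1 0 0 0 0;-39 1 2.5 0 0 0;-51 1 5 0 0 0;-63 1 10.5 0 0 0;-75 1 17 0 0 0;-85 1 25 0 0 0;-94 1 34 0 0 0;-100 1 41 0 0 0;-100 1 41 0 0 0'
python3 - <<'E'
from h import *
go(case(-27,0,91),YAW)
E
```

```text
clock: 30.95
position: [489.0, 187.1, 103.2]
ee_rot: [0.997, 0.075, -0.002, 0.001]
contact_force: [-1.6, 0.4, 3.3]
gripper_width: 0.0
grasp_force: 1.6
t 30.95 pos [489.  187.1 103.2] yaw 0.15 SHIFT [-5.4 -0.4 12.2] rz -0.001 F [-1.6  0.4  3.3] w 0.0 tilt [-4.5  1.6]
```

```bash
python3 jog.py '-5 0 3 0 0 0;-10 0 7 0 0 0;-14 0 9 0 0 0;-14 0 11 0 0 0;-14 0 13 0 0 0;-14 0 13 0 0 0'
```

```text
clock: 31.55
position: [480.8, 186.9, 96.7]
ee_rot: [0.997, 0.077, 0.005, -0.001]
contact_force: [-1.4, -2.4, 27.7]
gripper_width: 0.3
grasp_force: 13.6
```

```bash
python3 jog.py '0 0 -5 0 0 0;0 0 -5 0 0 0'
python3 - <<'E'
from h import *
t=grab("top"); s=grab("scene"); cv2.imwrite("pics/t8.png",t); cv2.imwrite("pics/s8.png",s)
o=np.zeros((600,800,3),np.uint8)
o[:,:]=cv2.resize(s[175:265,140:260],(800,600),interpolation=2)
o[:240,560:]=cv2.resize(t[160:280,110:230],(240,240),interpolation=2)
cv2.imwrite("pics/z8.png",cv2.convertScaleAbs(o,alpha=2))
go(case(-40,0,91),YAW)
E
```

```text
clock: 31.75
position: [478.3, 186.2, 97.9]
ee_rot: [0.997, 0.075, 0.002, -0.001]
contact_force: [-1.0, 0.5, 11.7]
gripper_width: -0.1
grasp_force: 6.1
t 31.85 pos [478.3 186.3  97.9] yaw 0.151 SHIFT [-7.9  0.4  6.8] rz 0.0 F [-0.3 -0.3 11.8] w 0.3 tilt [ 3.2 -0.9]
```

View pics/z8.png

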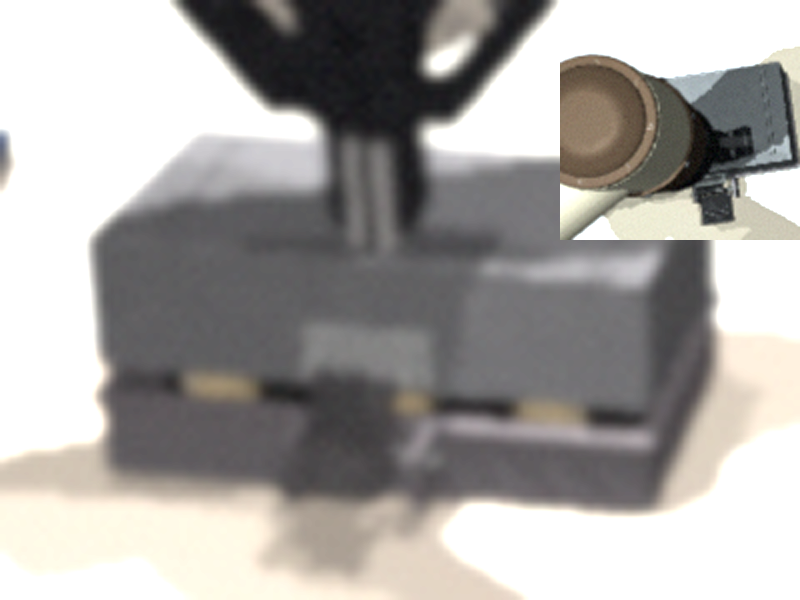

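The lid is down evenly to a gap of a few mm, with its striker on the latch hook; the vials are upright. The press was a bit far back, so I shift toward the front edge and press again gradually.

```bash
python3 jog.py '-3 0 -1 0 0 0;-6 0 0 0 0 0;-6 0 2 0 0 0;-6 0 2 0 0 0'; python3 jog.py '0 0 2 0 0 0;0 0 3 0 0 0;0 0 3 0 0 0;0 0 3 0 0 0'
```

```text
clock: 32.25
position: [474.4, 186.2, 97.6]
ee_rot: [0.997, 0.076, 0.004, -0.001]
contact_force: [1.7, -1.0, 18.3]
gripper_width: 0.3
grasp_force: 9.3
clock: 32.65
position: [474.1, 186.1, 96.6]
ee_rot: [0.997, 0.077, 0.004, -0.001]
contact_force: [-3.9, -2.0, 32.3]
gripper_width: 0.1
grasp_force: 16.1
```

```bash
python3 jog.py '0 0 -6 0 0 0;0 0 -6 0 0 0'
python3 - <<'E'
from h import *
np.set_printoptions(precision=1,suppress=True,linewidth=200)
def zax(p,xy):
    o,d=ray("scene",p); k=np.linalg.lstsq(np.c_[d,[0,0,-1]],np.r_[xy,0]-o,rcond=None)[0]; return k[1]
s=cv2.imread("pics/s7.png"); s2=cv2.imread("pics/s2.png")
f=onz("top",(153,237.5),60); print("f",f)
g=s.max(2)
P={"f":((171.5,215.5),f[:2]),"first":((198.5,216.5),case(-20,1,0)[:2]),"third":((223,218.3),case(-20,-47,0)[:2]),"g":((203.7,208.5),None),"rear":((223,209.5),case(20,-42.5,0)[:2])}
for k,(p,xy) in P.items():
    if xy is not None: print(k,"eye z",zax(p,xy),"pred px for cap mid z 60.5-4:",proj("scene",[[*xy,56]]), "pred top 66/bot 55",proj("scene",[[*xy,66],[*xy,55]]).tolist())
print("third col 215..231 rows 205..240");print(g[205:240,215:232])
print("f col 164..180");print(g[205:240,164:180])
E
```

```text
clock: 32.85
position: [471.7, 185.2, 98.3]
ee_rot: [0.997, 0.075, 0.001, -0.001]
contact_force: [-0.8, 1.5, 13.1]
gripper_width: -0.2
grasp_force: 6.5
f [482.2 245.7  60. ]
f eye z 56.002702542123124 pred px for cap mid z 60.5-4: [[171.6 215.5]] pred top 66/bot 55 [[171.1624589997447, 211.24452844810477], [171.6335652480531, 215.91541571018777]]
first eye z 58.84845765472982 pred px for cap mid z 60.5-4: [[198.2 217.7]] pred top 66/bot 55 [[197.8419159024722, 213.47574867116506], [198.18932523530145, 218.16641448530967]]
third eye z 58.62105645798724 pred px for cap mid z 60.5-4: [[220.6 219.5]] pred top 66/bot 55 [[220.39498267753652, 215.25429864004826], [220.63695625570205, 219.96140309219814]]
rear eye z 58.96976370343214 pred px for cap mid z 60.5-4: [[223.2 210.7]] pred top 66/bot 55 [[223.04310395559247, 206.5472638776106], [223.26622384732963, 211.1464006818472]]
third col 215..231 rows 205..240
[[ 78  77  76  76  75  74  70  69  67  69  69  71  71  74  75  76  76]
 [ 78  77  77  75  71  67  60  57  57  57  58  62  66  71  74  76  76]
 [ 80  80  78  74  64  56  49  43  46  4
[... 3964 characters left out ...]
 110 105  98  89  75  53  32]
 [ 30  26  52  87 113 126 132 129 122 115 107  96  87  74  54  31]
 [ 32  30  46  76  97 107 112 114 110 107  99  92  85  74  56  33]
 [ 47  42  49  72  92 102 104 103 102  99  93  89  84  75  58  36]
 [ 74  71  69  79  93 101 102 101  99  97  92  89  86  80  65  45]
 [ 93  91  89  91  97 101 100  99  98  96  92  91  92  89  79  67]
 [ 85  87  86  91  93  94  93  91  91  90  91  93  97  97  93  86]
 [ 65  67  68  72  74  75  75  76  74  74  75  81  86  88  89  89]
 [ 53  53  54  54  56  54  57  57  57  57  58  62  64  66  69  70]
 [ 51  49  49  50  49  50  50  50  50  51  49  52  52  52  53  54]
 [ 52  50  49  50  49  49  50  50  49  49  50  49  50  49  49  50]]
```

Run:
```python
from h import *
from scipy.ndimage import map_coordinates
np.set_printoptions(precision=0,suppress=True,linewidth=220)
cv2.imwrite("pics/s9.png",grab("scene")); cv2.imwrite("pics/t9.png",grab("top"))
xs=np.arange(-124,-56,3)
print("x",xs)
for n,fs in(("scene",("scene0","s2","s7","s8","s9")),("top",("top0","t2","t7","t8","t9"))):
  for f in fs:
    g=cv2.imread(f"pics/{f}.png").max(2).astype(float)
    for y in(-8,8):
        p=proj(n,[case(x,y,30) for x in xs]); print(f,y,map_coordinates(g,[p[:,1],p[:,0]],order=1))
# lid corner heights: vertical profile along lid front roof corner line
zs=np.arange(60,100,2.); print("z",zs)
for f in("scene0","s8","s9"):
    g=cv2.imread(f"pics/{f}.png").max(2).astype(float)
    for y in(-80,-60,60,80):
        p=proj("scene",[case(-50,y,z) for z in zs]); print(f,y,map_coordinates(g,[p[:,1],p[:,0]],order=1))
go(case(-40,0,91),YAW)
```

```text
x [-124 -121 -118 -115 -112 -109 -106 -103 -100  -97  -94  -91  -88  -85  -82  -79  -76  -73  -70  -67  -64  -61  -58]
scene0 -8 [118. 119. 117. 108. 100.  93.  91.  82.  70.  61.  55.  53.  56.  60.  65.  67.  63.  56.  47.  39.  36.  35.  37.]
scene0 8 [179. 177. 173. 166. 156. 138. 105.  78.  60.  57.  56.  55.  55.  59.  62.  63.  62.  59.  49.  40.  35.  34.  34.]
s2 -8 [135. 137. 136. 129. 121. 111. 103.  89.  74.  63.  58.  55.  58.  62.  66.  67.  63.  57.  50.  43.  41.  42.  45.]
s2 8 [203. 203. 203. 200. 189. 164. 124.  89.  66.  60.  59.  57.  58.  59.  62.  63.  62.  60.  52.  45.  41.  39.  40.]
s7 -8 [132. 134. 133. 126. 119. 109. 102.  88.  73.  62.  55.  54.  57.  61.  65.  66.  61.  55.  49.  42.  40.  41.  45.]
s7 8 [200. 200. 200. 196. 186. 161. 121.  88.  65.  59.  57.  56.  56.  57.  60.  60.  61.  59.  50.  44.  41.  40.  39.]
s8 -8 [86. 86. 85. 85. 83. 79. 69. 56. 46. 41. 39. 39. 39. 40. 38. 36. 36. 35. 34. 35. 36. 37. 38.]
s8 8 [122. 115. 107. 100.  90.  80.  63.  50.  41.  40.  38.  37.  37.  37.  38.  37.  37.  38.  35.  33.  32.  31.  32.]
s9 -8 [85. 85. 8
[... 2061 characters left out ...]
 67. 61. 61. 61. 62. 62.]
s8 60 [48. 48. 48. 47. 47. 47. 47. 48. 48. 47. 48. 48. 47. 46. 45. 46. 51. 61. 74. 84.]
s8 80 [ 47.  47.  47.  48.  48.  48.  49.  49.  49.  49.  50.  56.  72. 101. 135. 163. 181. 190. 194. 194.]
s9 -80 [59. 59. 59. 58. 59. 59. 60. 60. 61. 67. 79. 89. 92. 87. 75. 65. 61. 59. 59. 61.]
s9 -60 [58. 58. 59. 59. 60. 60. 60. 60. 60. 67. 77. 80. 74. 66. 62. 61. 61. 61. 61. 62.]
s9 60 [49. 48. 48. 47. 47. 48. 48. 48. 48. 48. 48. 48. 47. 47. 46. 51. 62. 74. 84. 87.]
s9 80 [ 47.  48.  47.  48.  48.  48.  48.  48.  48.  50.  50.  55.  72. 102. 137. 165. 183. 191. 194. 194.]
t 32.95 pos [472. 185.  98.] yaw 0.151 SHIFT [-1.  0.  7.] rz -0.0 F [-1.  1. 13.] w -0.2 tilt [ 2. -0.]
```

```bash
python3 jog.py '0 0 -10 0 0 0;0 0 -20 0 0 0;0 0 -20 0 0 0'; python3 jog.py '-2 0 10 0 0 0;-2 0 26 0 0 0;-2 0 26 0 0 0'
```

```text
clock: 33.25
position: [470.8, 184.3, 118.1]
ee_rot: [0.997, 0.075, -0.0, 0.0]
contact_force: [-1.3, -1.0, 4.3]
gripper_width: 0.1
grasp_force: 2.1
clock: 33.55
position: [469.5, 184.9, 91.6]
ee_rot: [0.997, 0.075, 0.001, -0.0]
contact_force: [0.3, 0.3, 1.9]
gripper_width: 0.0
grasp_force: 0.8
```

It went down to the shut height (91.6 − 17 ≈ 74 mm). Press a little to make sure, then lift slowly and check that the lid stays.

```bash
python3 jog.py '0 0 2 0 0 0;0 0 4 0 0 0;0 0 4 0 0 0'; python3 jog.py '0 0 -4 0 0 0;0 0 -9 0 0 0;0 0 -9 0 0 0'
```

```text
clock: 33.85
position: [469.1, 184.7, 90.1]
ee_rot: [0.997, 0.076, 0.0, 0.0]
contact_force: [-7.1, 0.2, 23.4]
gripper_width: 0.2
grasp_force: 11.8
clock: 34.15
position: [468.8, 184.1, 96.2]
ee_rot: [0.997, 0.075, -0.0, 0.0]
contact_force: [-0.2, -0.6, 1.0]
gripper_width: 0.1
grasp_force: 0.0
```

```bash
python3 jog.py '0 0 -20 0 0 0;0 0 -60 0 0 0;0 25 -90 0 0 0;0 70 -105 0 0 0;0 115 -105 0 0 0;0 160 -105 0 0 0;0 195 -105 0 0 0;0 205 -105 0 0 0;0 205 -105 0 0 0;0 205 -105 0 0 0'
python3 - <<'E'
from h import *
from scipy.ndimage import map_coordinates
np.set_printoptions(precision=0,suppress=True,linewidth=220)
s=grab("scene"); t=grab("top")
zs=np.arange(14,100,3.); print("z",zs)
for nm,im in(("scene0",cv2.imread("pics/scene0.png")),("now",s)):
    g=im.max(2).astype(float)
    for y in(-70,-50,50,70):
        p=proj("scene",[case(-50,y,z) for z in zs]); print(nm,y,map_coordinates(g,[p[:,1],p[:,0]],order=1))
print("tray",np.array(caps("scene",s,(335,215,440,290),32,8,150)))
for nm,n,im in(("scene","scene0",s),("top","top0",t)):
    d=cv2.absdiff(cv2.cvtColor(im,6),cv2.cvtColor(cv2.imread(f"pics/{n}.png"),6))>35
    print(nm,[(round(a),round(b),c) for a,b,c in blobs(d,12,1e6)])
go(case(0,0,0))
E
```

```text
clock: 35.15
position: [499.6, -17.8, 200.8]
ee_rot: [0.997, 0.075, -0.001, -0.0]
contact_force: [0.7, 0.0, -1.2]
gripper_width: -0.1
grasp_force: 0.0
z [14. 17. 20. 23. 26. 29. 32. 35. 38. 41. 44. 47. 50. 53. 56. 59. 62. 65. 68. 71. 74. 77. 80. 83. 86. 89. 92. 95. 98.]
scene0 -70 [45. 44. 45. 59. 73. 68. 54. 50. 48. 49. 49. 49. 50. 50. 49. 49. 49. 48. 51. 68. 89. 93. 94. 95. 96. 97. 97. 97. 96.]
scene0 -50 [43. 43. 45. 59. 74. 66. 52. 49. 49. 49. 49. 50. 50. 50. 50. 50. 50. 49. 51. 65. 88. 96. 96. 96. 96. 96. 96. 96. 96.]
scene0 50 [45. 45. 45. 56. 71. 67. 54. 51. 52. 51. 51. 52. 51. 51. 51. 51. 51. 50. 53. 66. 86. 94. 95. 96. 96. 96. 94. 90. 89.]
scene0 70 [ 44.  44.  46.  60.  76.  72.  57.  51.  52.  52.  51.  51.  52.  51.  52.  51.  50.  51.  55.  71.  87.  93.  96.  98.  99. 103. 116. 141. 165.]
now -70 [48. 48. 49. 61. 73. 67. 56. 53. 53. 52. 52. 52. 53. 53. 53. 53. 54. 53. 54. 69. 86. 90. 90. 91. 91. 90. 90. 91. 90.]
now -50 [48. 47. 49. 61. 74. 66. 55. 53. 54. 54. 53. 54. 54. 54. 54. 53. 54. 54. 55. 66. 84. 91. 90. 90. 90. 91. 91. 90. 90.]
now 50 [49. 48. 48. 58. 70. 67. 57
[... 1232 characters left out ...]
14)), (6, 413, np.int32(18)), (31, 416, np.int32(195))]
top [(289, 151, np.int32(18)), (257, 233, np.int32(16359)), (356, 199, np.int32(163)), (373, 206, np.int32(218)), (351, 217, np.int32(171)), (153, 341, np.int32(7730)), (37, 321, np.int32(511)), (313, 323, np.int32(24)), (326, 326, np.int32(25)), (320, 336, np.int32(30)), (342, 346, np.int32(12)), (354, 343, np.int32(13)), (181, 360, np.int32(38)), (218, 391, np.int32(57)), (204, 400, np.int32(22)), (218, 412, np.int32(218)), (231, 409, np.int32(192)), (267, 405, np.int32(113)), (264, 416, np.int32(67)), (294, 416, np.int32(238))]
t 35.25 pos [500. -17. 201.] yaw 0.152 SHIFT [  42. -204.  201.] rz 0 F [-0. -0.  0.] w -0.1 tilt [-0. -0.]
```

The lid profile matches the original shut state, and the tray holds its two vials and the cork. Handing in.

```bash
python3 -c "
from bench import arm, optics
print(arm.job_done())"
```

```text
the job is handed in; nothing more can be done
None
```

The job is handed in: five vials stood upright in the case at my last look before closing, the latch has held the lid shut, and two vials and the cork still stand in the tray. Two things went off plan: the third vial was accidentally lifted out again and set back down, and the lid snapped only on a second, quicker press after about 32 N of slow pressing.

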